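Put the pencil probe away and press its label holder home

ROBOT

A 6-joint arm with a two-finger parallel gripper is mounted at the origin on the work surface. World frame = base frame: x ahead of the robot, y to its left, z up, the work surface at z = 0. Lengths are in m, angles in degrees, forces in N, time in s.
With the tool pointing down it reaches from about 0.3 to 0.85 m from the base axis. Payload 4.2 kg.
Tool frame: the origin (TCP) lies midway between the tips of the shut fingers; the grasp point (between the pads) lies 19 mm behind it; z points along the fingers, y is the direction in which the jaws open and shut (so a half turn about z gives the same grasp; the last joint's range is limited). The gripper opens to 91 mm and grips with 3 to 60 N. Pads are 32 mm wide; open, the fingers measure 118 mm over their backs; the gripper's body (76 mm by 178 mm) begins 60 mm behind the grasp point.
Start: joints at [-74.828, 18.312, 89.639, -0, 72.044, -1.146], TCP at [0.162, -0.552, 0.214] pointing down, gripper open.
Joint ranges: [-177.97, 177.97], [-48.28, 115.42], [12.27, 149.76], [-77.06, 257.06], [2.81, 150.46], [-146.56, 146.56]. Speed limits (degrees/s): [147.25, 147.25, 180, 180, 180, 180].

INTERFACE

Orientations are given as [roll, pitch, yaw] about the fixed x, y, z axes, in that order (R = Rz(yaw) Ry(pitch) Rx(roll)).
In Python, from rig import ctrl gives the robot as it stands. The module is installed in compiled form; this text tells all that it offers.
- The arm moves only by the shell command python3 -m jog 'ROWS' [FORCE]. ROWS is JSON, a list of rows, each a list of 3 entries, a list of its own where there are three numbers: the closure, from -1 (fully open) to 1 (shut), then the shift along the tool's x, y, z scaled (see below), then the turn about the tool's z scaled (see below). A call has 1 to 8 rows; each row is the pose to reach, as a shift and turn from the pose measured when the call began, along the tool's axes at that moment, turning the shorter way round; what a row does not reach only later rows make up. The controller multiplies each number of a shift by 300 mm and each number of a turn by 180 degrees. A row lasts 1/12 s, in which the tool goes at most 41.7 mm and 7.16 degrees, less where a joint would pass 70% of its speed; a pose out of reach is approached as far as the arm can. A call with a number of a shift or a turn outside -1 to 1 is refused whole. A call with a gripper value outside its range is refused whole. The fingers move at their own pace and stop on an object; FORCE is the grip in N (left out, the last holds). Time passes only in rows, so rows that repeat a pose let the fingers close. It gives the time, the measured TCP pose, the force and the opening at its end, in the units of the state.
- ctrl.get_state(): the state, without advancing time (a new reading comes with each control period).
- ctrl.snapshot(name): name is "scene" or "top" or "wrist"; returns a dict with "img" (400x640x3 uint8, red, green, blue), "fx", "fy", "cx", "cy" (pixels), "pose" (4x4, takes a point from camera to world coordinates). Camera axes: x right, y down, z forward; pixel columns grow to the right and rows downward; lengths in m; the calibration is good to about 2 mm. A picture is of the moment at which its call begins. There is no depth.
- ctrl.close_job(): hands the job in, once; it reports no verdict.
Trained networks look in a picture, given as the dict that the camera call returned (one of the last four; its "shot" number tells which), for a name from the list of things; names that differ only in an ending like _2 or _b are one class to them, and where a whole thing is asked for, a point or a joint stands for the part that bears it (a point fixed in the world has none). Each returns a list of dicts, best first, with "p" (0 to 1); they miss things now and then, are a little off and sometimes report something else, mostly with a low value. They report only what shows in the picture. A call takes as long as a camera call. They do not tell look-alikes from the thing itself.
- ctrl.trace(picture, query): "region" (400x640 bool, what is visible of it) and "position" ([row, column] in pixels, amid what is visible of it).
The state is a dict: "clock": time; "q": joint angles; "qvel": joint speeds; "joint_torque": joint torques, N m; "position": TCP position; "tcp_rot": TCP orientation; "force": force on the tool from outside, world axes, zero at the start; "moment": the same for the moment, N m; "grip_width": opening from 0.0 (shut) to 1.0 (fully open).
Only numpy, scipy, OpenCV 4.12 (cv2) and the standard library are available. Lean on these libraries where they do the work, as an engineer would, in place of code of your own. Each camera call takes 0.05 s, during which the arm holds its last target. There are 200 camera calls.

TASK

Put the loose pencil probe away: lift it out of the leaning rest and stand it upright, tip down, in the rack's one empty cup, lowering it to the bottom before you let go. Then take the label holder out of the slotted wooden block and push it straight down behind the sprung lip in front of that same cup until it sits firmly on the ledge below, and finish while still gripping it and pressing it down firmly, without forcing it, so that its thumbscrew can be tightened. Leave everything else on the bench where it is.

Things in the scene. Friction and masses are not known exactly. Their poses are not given: they have to be found in the camera images.
- probe: The loose pencil probe, a black round pen 140 mm long, 60 g: steel tip tapering over the first 18 mm, body 13 mm in diameter from 18 to 118 mm, brass connector 10 mm in diameter for the last 22 mm. Origin at the end of the tip; z runs along the pen from tip to tail. It starts tip down in the leaning rest.
- rest: Fixed rest for the probe: dark foot 110 x 64 mm, 10 mm thick, with an aluminium tube (60 mm long, bore 17 mm, 23 mm outside) that leans 25 degrees from vertical, its mouth towards the rest's own -x. The probe lies in it at 25 to 30 degrees, about 84 mm of it standing out; pull it out along the tube. Origin under the middle of the foot, z up.
- place: Empty one of three like places, 90 mm apart along y, in a low grey steel probe rack; the other two hold a probe and a label holder. Fixed. Origin 6 mm above the bench under the label slot's middle; x runs from slot to cup, z up. The slot lies between an upright panel (face at x = +2.5 mm, its top 11 mm bent back, up to 45 mm) and the sprung lip at -x; end stops 64 mm apart bound it in y.
- ledge: Fixed ledge at the bottom of the empty place's slot, 62 mm along y; the label holder's plate sits on it when home. Origin in the middle of its upper face, 10 mm above the origin of the place.
- lip (a joint): Opening (rad) of the empty place's sprung steel lip; 0 at rest, with a 3 mm gap at its knee 18 mm above the ledge. From the knee up it flares away from the panel to its top, 33 mm above the ledge, where the mouth is about 14 mm wide. A 5 mm plate opens it by 0.08; it then presses the plate on the panel with about 2 N, so the plate drags slightly (5 N at most) down to the solid ledge.
- slot_mouth (a point): Point in the slot's middle plane, 33 mm above the ledge and level with the lip's top edge; its axes are those of the empty place. The pressed-home plate is centred on this plane.
- cup_rim (a point): Centre of the mouth of the empty cup: a black round cup, bore 20 mm widening to 28 mm at the mouth, 69 mm deep inside, 80 mm behind the slot and 78 mm above the origin of the place.
- cup_floor (a point): Centre of the empty cup's inner floor, 69 mm under the rim.
- label_holder: The loose label holder, 90 g, 90 mm tall: a grey plate 5 mm thick (x), 56 mm wide (y) and 66 mm tall with a paper card on each face; its lowest 12 mm taper to 2 mm; and on top of it an aluminium clamp bar 10 mm thick, 60 mm wide and 24 mm tall to grip. Origin in the middle of the plate's lower edge, z up. Both faces are alike and either may be in front. It starts upright in a slot of the wooden block.
- block: Fixed wooden block 110 x 84 mm and 30 mm tall with two slots along y, each 8 mm wide, 64 mm long and 20 mm deep. The label holder stands in the slot at x = -22 mm; the other is empty. Origin under its middle, z up.
- probe_b: Thicker probe (128 mm long, 15 mm in diameter) standing in another cup of the rack, its top about 145 mm above the bench; the label holder fixed in front of it reaches 106 mm. Leave it.
- probe_c: Thicker probe (134 mm long, 15 mm in diameter) standing in another cup of the rack, its top about 145 mm above the bench; the label holder fixed in front of it reaches 106 mm. Leave it.
- step_block: Steel step block, 26 x 96 mm and up to 40 mm tall. Leave it.
- curved_block: Curved steel test block, about 140 mm long and 36 mm tall. Leave it.
- thickness_gauge: Hand-held thickness gauge lying flat, 130 x 72 x 33 mm. Leave it.
- couplant: White bottle, 60 mm in diameter, 170 mm tall. Leave it.
- contact_probe: Small black round probe, 24 mm in diameter and 26 mm tall. Leave it.
Not all that is in view belongs to the job. Of the things that look like the label_holder, the smallest one is meant.

How it is judged (in metres and radians):
On the way, in this order (a step that is already met when the one before it is completed fails the run):
1. the probe is lowered, still gripped, until its tip is within 12 mm of the empty cup's floor (horizontal distance between probe and cup_floor below 0.012 m and z of probe in the frame of cup_floor between -0.004 and 0.012 m and contact force between the fingers and probe above 0.5 N), for 0.04 s.
2. the probe is let go and stands in that cup, tip on the floor (horizontal distance between probe and cup_floor below 0.012 m and z of probe in the frame of cup_floor below 0.005 m and angle between probe's own z axis and vertical below 0.2 rad and contact force between the fingers and probe below 0.05 N and linear speed of probe below 0.03 m/s), for 0.2 s.
At the end, for the whole second after the job is handed in: Probe upright (0.2 rad) in the empty cup, tip within 5 mm of its floor, untouched. Label holder behind the sprung lip, within 2.5 mm of the ledge, centred within 6 mm along it, upright and in line within 0.1 rad, still gripped and pressed on the ledge with 3 to 40 N, at rest for the last second (horizontal distance between probe and cup_floor below 0.012 m and z of probe in the frame of cup_floor below 0.005 m and angle between probe's own z axis and vertical below 0.2 rad and contact force between the arm and probe below 0.05 N and z of label_holder in the frame of ledge below 0.0025 m and x of label_holder in the frame of ledge between -0.003 and 0.003 m and y of label_holder in the frame of ledge between -0.006 and 0.006 m and angle between label_holder's own z axis and vertical below 0.1 rad and angle between the x axis of label_holder and the x axis of ledge, either way round below 0.1 rad and value of joint lip above 0.05 rad and contact force between label_holder and ledge between 3 and 40 N and contact force between the fingers and label_holder above 2 N and linear speed of label_holder below 0.02 m/s); the arm keeps its last pose, push and grip.
It fails at once if a probe already in the rack is lifted, tipped or shifted by more than 25 mm (distance of any of probe_b, probe_c from where it was at the start of the episode above 0.025 m or angle between any of probe_b, probe_c's own z axis and vertical above 0.4 rad).
It fails at once if another thing on the bench is moved by more than 30 mm (distance of any of step_block, curved_block, thickness_gauge, couplant, contact_probe from where it was at the start of the episode above 0.03 m).
It also fails if it takes over 64 s, if anything falls off the work surface, if the arm or the gripper's body presses on something with over 40 N, if the wrist force passes 120 N, or if a joint passes its speed limit or range.

## Working session

There is one attempt and no reset: what is moved stays moved. The work goes in short steps, Python scripts to look and compute and a shell command to move; the robot and the scene stay as the last step left them, time stands still between calls to the robot, and variables do not carry over. Pictures are saved under pics/ and viewed, about 8 in all and at most 12, crops included, and the job is handed in when it is done.

```bash
mkdir -p pics; python3 - <<'E'
from rig import ctrl
import cv2,numpy as np
print(ctrl.get_state())
for n in("scene","top"):
    s=ctrl.snapshot(n);cv2.imwrite(f"pics/{n}0.png",s["img"][...,::-1]);print(n,s["fx"],s["fy"],s["cx"],s["cy"],np.round(s["pose"],4).tolist())
    for q in("probe","rest","place","label_holder","block","cup_rim","lip"):
        for d in ctrl.trace(s,q)[:4]: print(q,round(d["p"],2),np.round(d["position"]),d["region"].sum())
E
```

```text
{'clock': 0.0, 'q': array([-7.48263901e+01,  1.83513260e+01,  8.97048805e+01, -1.31139931e-03,
        7.20399158e+01, -1.14636764e+00]), 'qvel': array([ 0.06067824, -0.05117011,  0.0527855 , -0.0091505 , -0.07090661,
       -0.02408331]), 'joint_torque': array([-7.03172591e-04, -4.12462091e+01, -2.31973618e+01,  7.27009191e-02,
        4.58882831e-02, -1.43389316e-04]), 'position': array([ 0.16144185, -0.55138024,  0.21313374]), 'tcp_rot': array([-1.79903872e+02, -6.76508218e-04,  1.63203824e+01]), 'force': array([ 0.01290594, -0.49086621,  0.37300005]), 'moment': array([-0.03563218, -0.02954578, -0.00388086]), 'grip_width': 0.9931733203026629}
scene 370.43766670866654 370.43766670866654 319.9348802405043 206.62570016792884 [[-0.1643, 0.7214, -0.6728, 1.1867], [0.9863, 0.1117, -0.1212, 0.0425], [-0.0123, -0.6835, -0.7298, 0.8538], [0.0, 0.0, 0.0, 1.0]]
probe 0.47 [250. 336.] 112
probe 0.41 [184. 253.] 121
rest 0.78 [213. 248.] 661
place 0.87 [258. 372.] 1191
label_holder 0.97 [191. 462.] 802
label_holder 0.81 [225. 450.] 402
label_holder 0.66 [251. 338.] 96
label_holder 0.62 [231. 503.] 1262
block 0.77 [245. 445.] 968
lip 0.56 [241. 371.] 79
top 514.1659790807761 514.1659790807761 322.00645423079345 197.3699457272591 [[-0.0129, -0.9811, 0.1931, 0.1761], [-0.9999, 0.0109, -0.0115, -0.0639], [0.0092, -0.1933, -0.9811, 1.8055], [0.0, 0.0, 0.0, 1.0]]
rest 0.85 [214. 382.] 515
place 0.58 [182. 278.] 801
label_holder 0.68 [247. 202.] 202
label_holder 0.44 [212. 219.] 94
label_holder 0.44 [208. 178.] 107
block 0.65 [208. 221.] 802
block 0.28 [210. 218.] 85
cup_rim 0.76 [183. 277.] 751
lip 0.75 [212. 221.] 65
lip 0.51 [194. 278.] 30
```

```bash
python3 - <<'E'
import cv2,numpy as np
a=cv2.imread("pics/scene0.png")[150:330,220:540];b=cv2.imread("pics/top0.png")[130:270,150:430]
a=cv2.resize(a,(800,450),interpolation=2);cv2.imwrite("pics/a.png",a)
b=cv2.resize(b,(800,400),interpolation=2);cv2.imwrite("pics/b.png",b)
E
```

```text
(no output)
```

View pics/a.png

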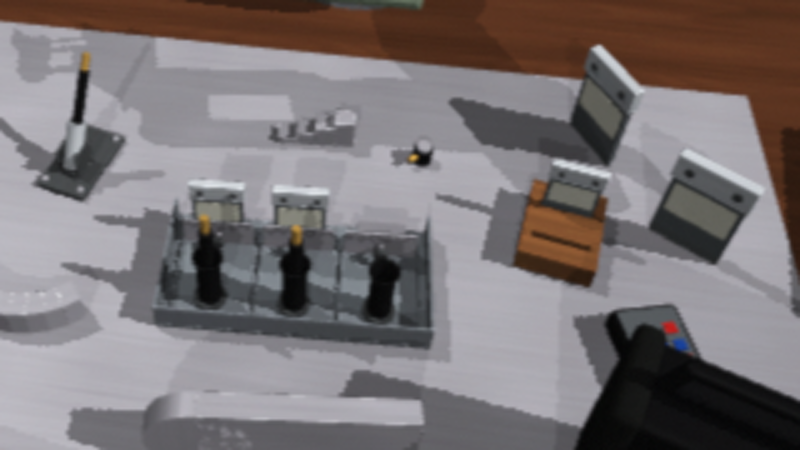

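View pics/b.png

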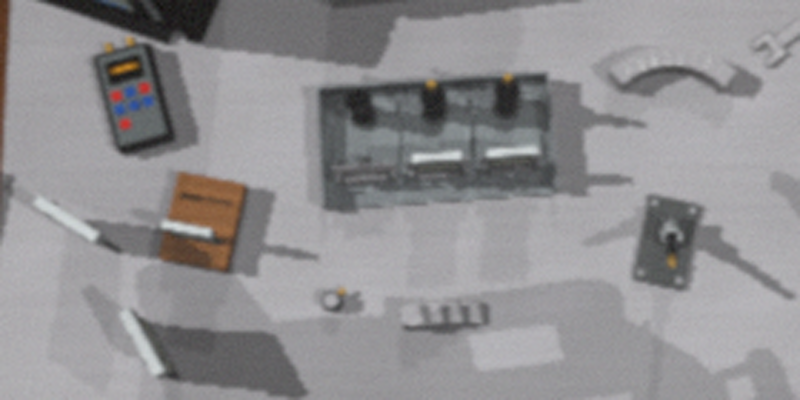

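Scene crop: the probe in its rest has its brass tail at (84,55). The empty cup is at (381,253), the right-hand (+y) end of the rack, with the slots on the robot side. The smallest holder is in the wooden block at (581,170). In the top crop these are at (672,261), (360,97) and (187,229). The probe leans toward the robot.

```bash
cat > h.py <<'E'
import numpy as np,cv2
from rig import ctrl
def ray(s,r,c):
    d=np.array([(c-s["cx"])/s["fx"],(r-s["cy"])/s["fy"],1]);P=np.array(s["pose"]);d=P[:3,:3]@d
    return P[:3,3],d/np.linalg.norm(d)
def tri(rays):
    A=sum(np.eye(3)-np.outer(d,d) for o,d in rays);b=sum((np.eye(3)-np.outer(d,d))@o for o,d in rays)
    X=np.linalg.solve(A,b);return X,[np.linalg.norm(np.cross(X-o,d)) for o,d in rays]
def atz(s,r,c,z):
    o,d=ray(s,r,c);return o+d*(z-o[2])/d[2]
def proj(s,X):
    P=np.array(s["pose"]);v=P[:3,:3].T@(np.array(X)-P[:3,3]);return np.array([s["cy"]+s["fy"]*v[1]/v[2],s["cx"]+s["fx"]*v[0]/v[2]])
E
python3 - <<'E'
from h import *
S=ctrl.snapshot("scene");T=ctrl.snapshot("top");W=ctrl.snapshot("wrist")
f=lambda u,v:(150+v/2.5,220+u/2.5);g=lambda u,v:(130+v/2.857,150+u/2.857)
for n,a,b in[("tail",(84,55),(672,261)),("tubemouth",(75,125),(669,232)),("cup",(381,253),(360,94)),("bar",(581,170),(187,229)),("footfar",(118,137),(655,200)),("footnear",(47,183),(698,210))]:
    X,e=tri([ray(S,*f(*a)),ray(T,*g(*b))]);print(n,X.round(4),np.round(e,4))
P=np.array(W["pose"]);print(P.round(4).tolist(),W["fx"],W["cx"],W["cy"]);st=ctrl.get_state();print(st["position"],st["tcp_rot"])
from scipy.spatial.transform import Rotation as R
Rt=R.from_euler("xyz",st["tcp_rot"],degrees=True).as_matrix();print("cam in tool",(Rt.T@(P[:3,3]-st["position"])).round(4),(Rt.T@P[:3,:3]).round(3).tolist())
E
```

```text
tail [ 0.4217 -0.2893  0.1394] [0.0001 0.0001]
tubemouth [ 0.4675 -0.2971  0.068 ] [0.0003 0.0003]
cup [0.6308 0.0714 0.1113] [0.0002 0.0002]
bar [0.4733 0.2772 0.0942] [0.0015 0.0015]
footfar [ 0.4977 -0.2572  0.0875] [0.022 0.022]
footnear [ 0.5049 -0.3382 -0.0016] [0.0055 0.0055]
[[0.2802, -0.9242, -0.2594, 0.2347], [-0.9599, -0.2697, -0.0761, -0.5301], [0.0004, 0.2703, -0.9628, 0.3858], [0.0, 0.0, 0.0, 1.0]] 301.1108399095975 321.1694165165353 199.9463817761348
[ 0.16153489 -0.55185797  0.21397855] [1.79995299e+02 1.04057923e-03 1.63165401e+01]
cam in tool [ 0.0763 -0.0003 -0.1718] [[-0.001, -0.963, -0.27], [1.0, -0.001, 0.0], [-0.0, -0.27, 0.963]]
```

```bash
python3 -m jog '[[-1,[1,-0.64,-0.28],0.146],[-1,[1,-0.64,-0.28],0.146],[-1,[1,-0.64,-0.28],0.146],[-1,[1,-0.64,-0.28],0.146],[-1,[1,-0.64,-0.28],0.146],[-1,[1,-0.64,-0.28],0.146],[-1,[1,-0.64,-0.28],0.146],[-1,[1,-0.64,-0.28],0.146]]'; python3 -m jog '[[-1,[0.05,-0.05,0],0],[-1,[0.05,-0.05,0],0],[-1,[0.05,-0.05,0],0]]'
```

```text
clock: 1.62
position: [0.3726, -0.3089, 0.2902]
tcp_rot: [180.0, -0.0, -10.0]
force: [0.0, -1.1, 0.5]
grip_width: 1.003
clock: 1.87
position: [0.3905, -0.2961, 0.2902]
tcp_rot: [179.9, -0.0, -9.8]
force: [-0.0, -0.4, -0.6]
grip_width: 1.0
```

```bash
python3 - <<'E'
from h import *
import pickle
W=ctrl.snapshot("wrist");cv2.imwrite("pics/w1.png",W["img"][...,::-1]);pickle.dump(W,open("w1.pkl","wb"))
for q in("probe","rest"):
    for d in ctrl.trace(W,q)[:2]: print(q,d["p"],d["position"],d["region"].sum())
E
python3 -m jog '[[-1,[-0.3,0.0,0],0],[-1,[-0.3,0.0,0],0],[-1,[-0.3,0.0,0],0],[-1,[-0.3,0.0,0],0]]'
python3 - <<'E'
from h import *
import pickle
W=ctrl.snapshot("wrist");cv2.imwrite("pics/w2.png",W["img"][...,::-1]);pickle.dump(W,open("w2.pkl","wb"))
for q in("probe","rest"):
    for d in ctrl.trace(W,q)[:2]: print(q,d["p"],d["position"],d["region"].sum())
a=cv2.imread("pics/w1.png");b=cv2.imread("pics/w2.png")
cv2.imwrite("pics/w12.png",np.hstack([a[:,120:520],b[:,120:520]]))
E
```

```text
probe 0.8 [3.5, 28.5] 325
probe 0.68 [141.3, 310.6] 536
rest 0.9 [108.8, 316.7] 2985
clock: 2.35
position: [0.2977, -0.2818, 0.2901]
tcp_rot: [179.9, 0.0, -10.3]
force: [0.5, -0.3, 0.1]
grip_width: 1.002
probe 0.7 [52.0, 306.7] 482
rest 0.98 [38.8, 312.7] 3663
```

View pics/w12.png

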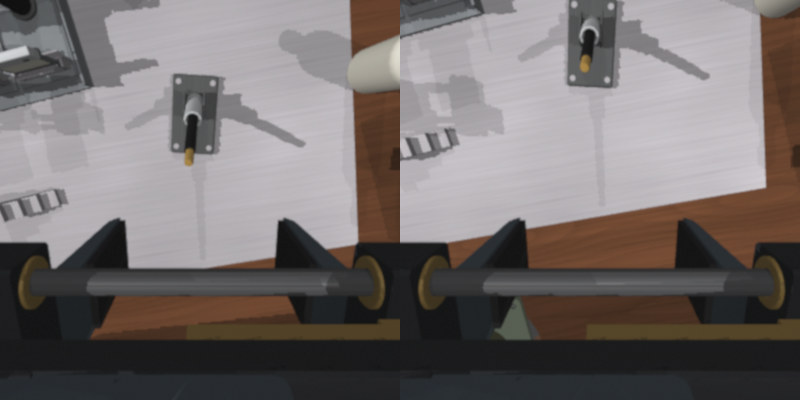

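Left image (w1): the tail is at about (308,161) in full-frame column and row, and the tube mouth at (313,118). In the right image (w2) the tail is at (304,69). The rest is nearly square to the tool.

```bash
python3 - <<'E'
from h import *
import pickle
Ws=[pickle.load(open(f"w{i}.pkl","rb")) for i in(1,2)]
rs=[]
for W in Ws:
    hsv=cv2.cvtColor(W["img"],cv2.COLOR_RGB2HSV);m=cv2.inRange(hsv,(10,110,90),(30,255,255));m[190:]=0;m[:, :290]=0;m[:,330:]=0
    n,l,st,c=cv2.connectedComponentsWithStats(m);i=1+np.argmax(st[1:,4]);print(st[i],c[i])
    rs.append(ray(W,c[i][1],c[i][0]))
print("brass centroid",tri(rs))
print("mouth",tri([ray(Ws[0],115,313),ray(Ws[1],28,309)]))
f=[(74,293),(78,338),(155,333),(150,289)]
p=np.array([atz(Ws[0],*x,0.01)[:2] for x in f]);print(p.round(4),p.mean(0))
for a,b in((3,0),(2,1)): d=p[b]-p[a];print(np.linalg.norm(d),np.degrees(np.arctan2(d[1],d[0])))
E
```

```text
[305 148   8  17 112] [308.48214286 156.15178571]
[300  55  10  17 138] [304.73913043  62.89130435]
brass centroid (array([ 0.42578942, -0.28817966,  0.13218562]), [np.float64(7.498112785685888e-05), np.float64(7.498112785696326e-05)])
mouth (array([ 0.46787647, -0.29925623,  0.08455353]), [np.float64(0.00029313004349773564), np.float64(0.0002931300434977445)])
[[ 0.5272 -0.2801]
 [ 0.5113 -0.3411]
 [ 0.4065 -0.3169]
 [ 0.425  -0.2536]] [ 0.46752522 -0.29792953]
0.10558712915869567 -14.544709722279853
0.10763250374459518 -12.987718154809464
```

```bash
python3 -m jog '[[-1,[0.456,-0.054,0.3],0.019],[-1,[0.456,-0.054,0.3],0.019],[-1,[0.456,-0.054,0.3],0.019],[-1,[0.456,-0.054,0.3],0.019],[-1,[0.456,-0.054,0.4],0.019],[-1,[0.456,-0.054,0.53],0.019],[-1,[0.456,-0.054,0.66],0.019],[-1,[0.456,-0.054,0.66],0.019]]' 25; python3 - <<'E'
from h import *
W=ctrl.snapshot("wrist");cv2.imwrite("pics/w3.png",W["img"][...,::-1])
print(proj(W,ctrl.get_state()["position"]+[0,0,.019]))
E
```

```text
clock: 3.17
position: [0.4353, -0.2877, 0.0847]
tcp_rot: [-179.7, 0.8, -13.5]
force: [-0.6, 1.4, -1.1]
grip_width: 1.003
[257.47721395 323.34313061]
```

View pics/w3.png

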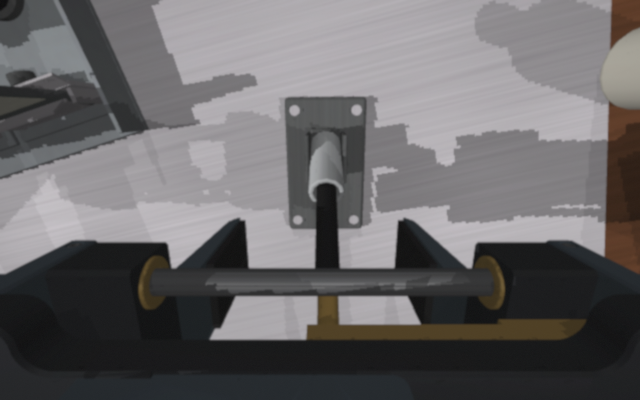

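The pen is between the fingers, about 1.5 mm to the right of their middle (column 327 against 323). Next I close the jaws.

```bash
python3 -m jog '[[-1,[0,0.005,0],0],[0.2,[0,0.005,0],0],[1,[0,0.005,0],0],[1,[0,0.005,0],0],[1,[0,0.005,0],0],[1,[0,0.005,0],0],[1,[0,0.005,0],0],[1,[0,0.005,0],0]]' 25;python3 -m jog '[[1,[0,0,0],0],[1,[0,0,0],0]]'
```

```text
clock: 3.88
position: [0.4369, -0.2908, 0.0888]
tcp_rot: [-179.9, 0.4, -13.5]
force: [-1.0, -0.2, -0.5]
grip_width: 0.521
clock: 4.05
position: [0.4369, -0.2908, 0.0888]
tcp_rot: [-179.9, 0.4, -13.5]
force: [1.0, -0.0, -0.2]
grip_width: 0.373
```

```bash
python3 -m jog '[[1,[0,0,0],0],[1,[0,0,0],0],[1,[0,0,0],0],[1,[0,0,0],0],[1,[0,0,0],0],[1,[0,0,0],0]]'
```

```text
clock: 4.55
position: [0.4369, -0.2907, 0.0888]
tcp_rot: [-179.9, 0.4, -13.5]
force: [0.5, 0.4, -0.3]
grip_width: 0.14
```

```bash
python3 -m jog '[[1,[-0.024,0,-0.049],0],[1,[-0.048,0,-0.098],0],[1,[-0.072,0,-0.147],0],[1,[-0.096,0,-0.196],0],[1,[-0.12,0,-0.245],0],[1,[-0.12,0,-0.245],0],[1,[-0.12,0,-0.4],0],[1,[-0.12,0,-0.45],0]]';python3 -m jog '[[1,[0,0,-0.02],0],[1,[0,0,-0.02],0]]'
python3 - <<'E'
from h import *
import pickle
S=ctrl.snapshot("scene");T=ctrl.snapshot("top");W=ctrl.snapshot("wrist")
pickle.dump((S,T,W),open("p4.pkl","wb"))
for n,s in(("S",S),("T",T),("W",W)):
    for d in ctrl.trace(s,"probe")[:3]: print(n,d["p"],d["position"],d["region"].sum())
    print(proj(s,ctrl.get_state()["position"]+[0,0,.019]))
W["img"];a=S["img"][90:250,180:380,::-1];cv2.imwrite("pics/c4.png",np.hstack([cv2.resize(a,(500,400),interpolation=2),W["img"][:,200:480,::-1]]))
E
```

```text
clock: 5.22
position: [0.4033, -0.2832, 0.2257]
tcp_rot: [-179.9, 0.3, -13.5]
force: [1.1, -0.9, 1.2]
grip_width: 0.136
clock: 5.38
position: [0.4043, -0.2838, 0.2327]
tcp_rot: [-180.0, 0.2, -13.5]
force: [0.6, 0.2, -0.9]
grip_width: 0.135
S 0.59 [252.3, 335.9] 95
S 0.58 [157.0, 250.6] 132
[137.47423576 252.2556234 ]
[222.2853841  387.86665076]
[257.90453341 321.53298886]
```

View pics/c4.png

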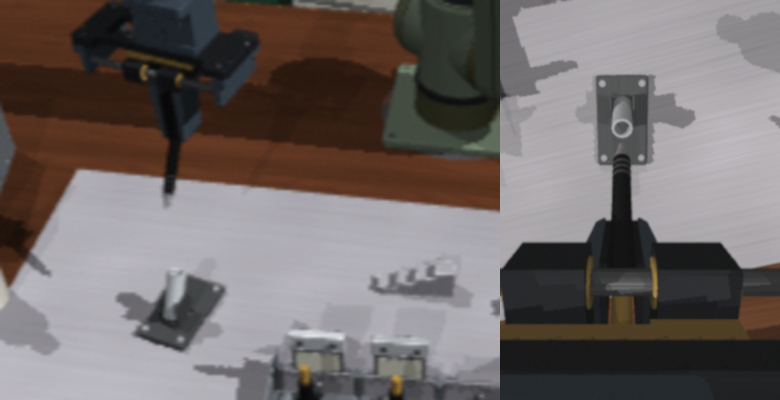

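```bash
python3 - <<'E'
from h import *
import pickle
S,T,W=pickle.load(open("p4.pkl","rb"))
t,e=tri([ray(S,172,246.8),ray(W,147,321)]);g=np.array([.4043,-.2838,.2517]);d=g-t
print(t,e,np.linalg.norm(d),np.degrees(np.arctan2(np.hypot(d[0],d[1]),d[2])))
E
python3 -m jog '[[1,[0.024,-0.91,-0.05],-0.075],[1,[0.024,-0.91,-0.05],-0.075],[1,[0.024,-0.91,-0.05],-0.075],[1,[0.024,-0.91,-0.05],-0.075],[1,[0.024,-0.91,-0.05],-0.075],[1,[0.024,-0.91,-0.05],-0.075],[1,[0.024,-0.91,-0.05],-0.075],[1,[0.024,-0.91,-0.05],-0.075]]'
python3 -m jog '[[1,[0,0,0],0],[1,[0,0,0],0]]'
cat > snapw.py <<'E'
from h import *
import pickle,sys
n=sys.argv[1];W=ctrl.snapshot("wrist");pickle.dump(W,open(n+".pkl","wb"));print(ctrl.get_state()["position"],ctrl.get_state()["tcp_rot"])
for q in sys.argv[2:]:
    for d in ctrl.trace(W,q)[:3]: print(q,round(d["p"],2),d["position"],d["region"].sum())
E
python3 snapw.py w5 cup_rim lip probe place
python3 -m jog '[[1,[0,-0.5,0],0],[1,[0,-0.5,0],0],[1,[0,-0.5,0],0],[1,[0,-0.5,0],0],[1,[0,-0.5,0],0],[1,[0,-0.5,0],0],[1,[0,-0.5,0],0]]'
python3 snapw.py w6 cup_rim lip probe place
python3 - <<'E'
import pickle,numpy as np,cv2
a,b=[pickle.load(open(f"w{i}.pkl","rb"))["img"][:240,:,::-1] for i in(5,6)]
cv2.imwrite("pics/w56.png",np.vstack([cv2.resize(a,(800,300),interpolation=2),cv2.resize(b,(800,300),interpolation=2)]))
E
```

```text
[ 0.45398252 -0.29487551  0.1671303 ] [np.float64(0.0004638899650466254), np.float64(0.00046388996504664523)] 0.09870690948320017 31.043513038642168
clock: 6.35
position: [0.4745, -0.015, 0.2453]
tcp_rot: [-179.6, 0.5, 0.3]
force: [-0.1, 0.7, -0.3]
grip_width: 0.138
clock: 6.52
position: [0.4741, -0.0149, 0.2444]
tcp_rot: [-179.6, 0.6, 0.3]
force: [0.5, -0.6, -0.8]
grip_width: 0.136
[ 0.47403548 -0.01555475  0.24460134] [-179.58962052    0.55562899    0.25360518]
cup_rim 0.94 [72.0, 249.1] 7122
lip 0.93 [113.2, 250.3] 357
probe 0.64 [15.7, 319.7] 508
probe 0.62 [224.7, 320.6] 2887
place 0.9 [70.9, 247.9] 7095
clock: 7.35
position: [0.4738, 0.1331, 0.2462]
tcp_rot: [-179.6, 0.5, 0.1]
force: [0.2, -0.7, -0.7]
grip_width: 0.137
[0.47380095 0.13275595 0.24617843] [-1.79619851e+02  4.99055394e-01  9.23752497e-02]
cup_rim 0.71 [72.8, 370.9] 6878
lip 0.58 [114.0, 374.1] 356
probe 0.98 [227.6, 321.6] 3107
probe 0.83 [9.0, 578.1] 897
probe 0.59 [15.7, 478.9] 829
place 0.6 [74.6, 372.7] 6913
```

View pics/w56.png

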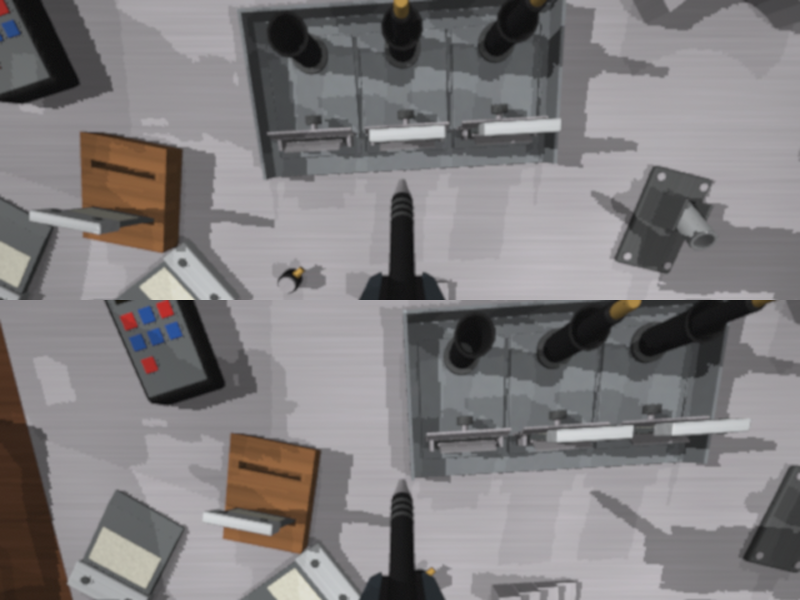

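The empty cup rim is at (290,33) in the upper image and (473,33) in the lower one (800-px scale). Its slot is at (310,140) and (468,440), and the holder in the block shows at (90,215). Next is a zoom of the empty place for precision.

```bash
python3 - <<'E'
import pickle,numpy as np,cv2
a,b=[pickle.load(open(f"w{i}.pkl","rb"))["img"][:,:,::-1] for i in(5,6)]
A=cv2.resize(a[0:150,195:295],None,fx=4,fy=4,interpolation=2);B=cv2.resize(b[0:150,325:425],None,fx=4,fy=4,interpolation=2)
cv2.imwrite("pics/z.png",np.hstack([A,B]))
E
```

```text
(no output)
```

View pics/z.png

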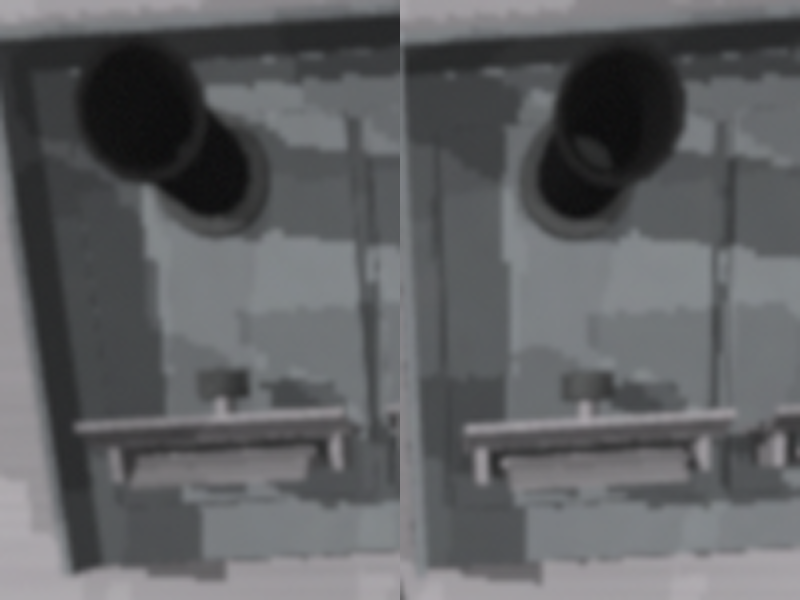

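The zoom shows the rim centre at (141,111) on the left and (220,115) on the right (local), and the panel's top edge at (77,429)-(343,412) and (65,430)-(335,412).

```bash
python3 - <<'E'
from h import *
import pickle
A,B=[pickle.load(open(f"w{i}.pkl","rb")) for i in(5,6)]
fa=lambda u,v:ray(A,v/4-.375,195+u/4-.375);fb=lambda u,v:ray(B,v/4-.375,325+u/4-.375)
r={}
for n,a,b in[("rim",(141,111),(220,115)),("panL",(77,429),(65,430)),("panR",(343,412),(335,412)),("stopL",(116,455),(84,458)),("stopR",(338,440),(307,441)),("lipL",(131,485),(112,488)),("lipR",(308,473),(290,473)),("rackBL",(8,46),(0,46))]:
    r[n]=tri([fa(*a),fb(*b)])[0];print(n,r[n].round(4),round(tri([fa(*a),fb(*b)])[1][0],4))
for p,q in(("panL","panR"),("stopL","stopR"),("lipL","lipR")):
    d=r[q]-r[p];print(p,np.linalg.norm(d),"x-axis yaw",np.degrees(np.arctan2(d[1],d[0]))+90, ((r[p]+r[q])/2).round(4))
for s in(A,B):print(atz(s,*( (111/4-.4,230) if s is A else (115/4-.4,379.7)),.084))
# own pen tip in both
E
```

```text
rim [0.6315 0.077  0.0846] 0.0001
panL [0.5575 0.1118 0.0504] 0.0001
panR [0.5625 0.0341 0.0518] 0.0002
stopL [0.5499 0.1051 0.0376] 0.0002
stopR [0.5548 0.0379 0.037 ] 0.0
lipL [0.5415 0.0975 0.0498] 0.0002
lipR [0.5455 0.0453 0.0494] 0.0002
rackBL [0.6633 0.1311 0.0235] 0.0004
panL 0.0778221661002664 x-axis yaw 3.704679239713542 [0.56   0.0729 0.0511]
stopL 0.067401764044083 x-axis yaw 4.1256251913543025 [0.5524 0.0715 0.0373]
lipL 0.05240109726256184 x-axis yaw 4.381578034625164 [0.5435 0.0714 0.0496]
[0.63179051 0.07700314 0.084     ]
[0.63151236 0.07679105 0.084     ]
```

```bash
python3 -m jog '[[1,[0.362,0.186,0.05],0],[1,[0.362,0.186,0.1],0],[1,[0.362,0.186,0.15],0],[1,[0.362,0.186,0.2],0],[1,[0.362,0.186,0.25],0],[1,[0.362,0.186,0.25],0]]' 12
python3 snapw.py w7 cup_rim; python3 - <<'E'
import pickle,cv2
W=pickle.load(open("w7.pkl","rb"));cv2.imwrite("pics/w7.png",cv2.resize(W["img"][60:300,220:420,::-1],None,fx=2.5,fy=2.5,interpolation=2))
from h import proj;print(proj(W,[.6315,.077,.084]))
E
```

```text
clock: 8.1
position: [0.5802, 0.0763, 0.166]
tcp_rot: [-179.6, 0.9, -0.0]
force: [-0.9, 0.0, -0.9]
grip_width: 0.139
[0.58093264 0.07686734 0.16816579] [-1.79617731e+02  7.43454942e-01 -7.31772333e-03]
cup_rim 0.64 [163.9, 327.6] 6234
[144.96379036 321.20034382]
```

View pics/w7.png

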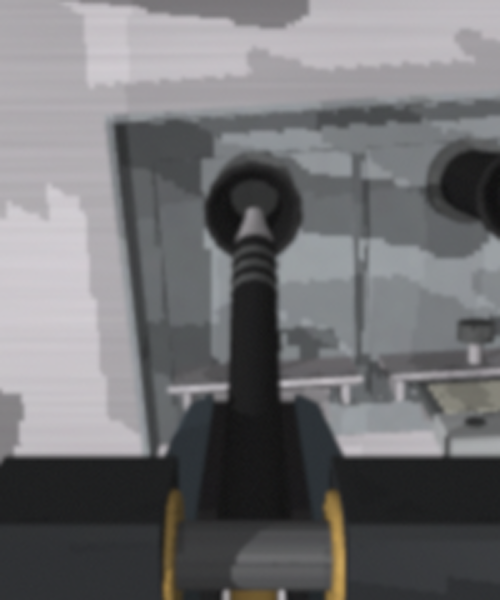

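The tip shows directly over the cup mouth, at (254,208) against a rim centre of (254,205). Next I lower it into the mouth, then swing the pen upright against the cup wall.

```bash
python3 -m jog '[[1,[0.007,0,0.05],0],[1,[0.007,0,0.1],0],[1,[0.007,0,0.1],0]]' 12
python3 -m jog '[[1,[0.02,0,-0.008],0],[1,[0.04,0,-0.017],0],[1,[0.06,0,-0.024],0],[1,[0.08,0,-0.03],0],[1,[0.10,0,-0.035],0],[1,[0.12,0,-0.04],0],[1,[0.14,0,-0.043],0],[1,[0.16,0,-0.045],0]]' 
python3 -m jog '[[1,[0.0,0,0],0],[1,[0,0,0],0]]'
python3 - <<'E'
from h import *
W=ctrl.snapshot("wrist");S=ctrl.snapshot("scene")
a=cv2.resize(W["img"][60:300,220:420,::-1],None,fx=2,fy=2,interpolation=2);b=cv2.resize(S["img"][180:300,320:420,::-1],(400,480),interpolation=2)
cv2.imwrite("pics/w8.png",np.hstack([a,b]));print(ctrl.get_state()["position"],ctrl.get_state()["force"])
E
```

```text
clock: 8.45
position: [0.5824, 0.0776, 0.1392]
tcp_rot: [-179.6, 0.7, 0.0]
force: [-2.1, 0.0, -0.2]
grip_width: 0.135
clock: 9.12
position: [0.6314, 0.0775, 0.1522]
tcp_rot: [-179.6, 0.6, 0.0]
force: [-1.6, 0.5, 0.0]
grip_width: 0.141
clock: 9.28
position: [0.6322, 0.0775, 0.1518]
tcp_rot: [-179.6, 0.6, 0.0]
force: [-0.4, -0.5, -0.1]
grip_width: 0.139
[0.63180129 0.07750028 0.15192847] [-0.52355191  0.17238994 -0.95802462]
```

View pics/w8.png

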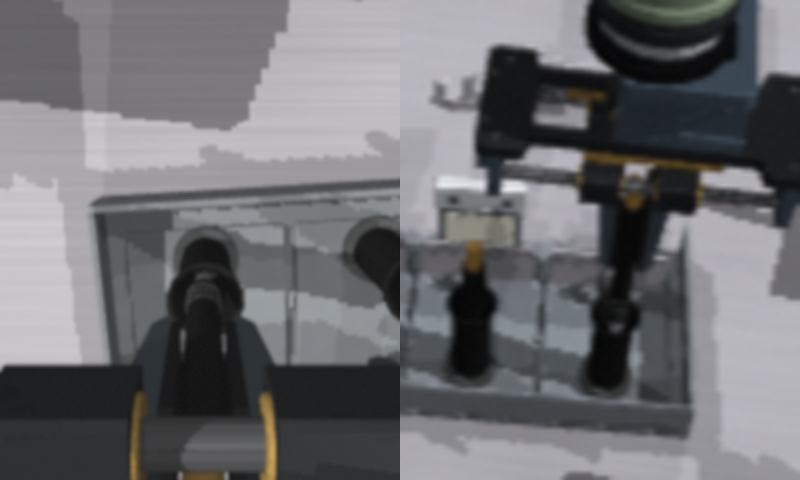

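The tip is inside the cup and the pen is nearly upright. I lower it now.

```bash
python3 -m jog '[[1,[0.003,0,0.03],0],[1,[0.005,0,0.06],0],[1,[0.005,0,0.09],0],[1,[0.005,0,0.12],0],[1,[0.005,0,0.14],0],[1,[0.005,0,0.155],0],[1,[0.005,0,0.155],0]]' 12
python3 -m jog '[[1,[0,0,0.01],0],[1,[0,0,0.01],0],[1,[0,0,0.01],0]]'
```

```text
clock: 9.97
position: [0.6322, 0.0778, 0.1037]
tcp_rot: [-179.6, 0.7, 0.0]
force: [-0.6, 0.7, -0.3]
grip_width: 0.139
clock: 10.22
position: [0.6324, 0.0778, 0.1007]
tcp_rot: [-179.6, 0.7, 0.0]
force: [-0.5, 1.1, -0.2]
grip_width: 0.134
```

```bash
for i in 1 2 ; do python3 -m jog '[[1,[0,0,0.007],0],[1,[0,0,0.013],0],[1,[0,0,0.013],0],[1,[0,0,0.013],0]]' | egrep "pos|force"; done
```

```text
position: [0.6324, 0.0778, 0.0968]
force: [-0.6, -1.0, -0.2]
position: [0.6326, 0.0779, 0.0935]
force: [-0.4, 0.3, 3.4]
```

```bash
python3 -m jog '[[1,[0,0,0.007],0],[1,[0,0,0.007],0],[1,[0,0,0.007],0],[1,[0,0,0.007],0]]'; python3 -m jog '[[1,[0,0,0.0],0],[0.5,[0,0,0],0],[0.2,[0,0,0],0],[0,[0,0,0],0],[0,[0,0,0],0],[0,[0,0,0],0],[0,[0,0,0],0]]'
```

```text
clock: 11.22
position: [0.6334, 0.0779, 0.0931]
tcp_rot: [-179.6, 0.5, 0.0]
force: [-2.5, -0.8, 7.4]
grip_width: 0.141
clock: 11.8
position: [0.6335, 0.0779, 0.0929]
tcp_rot: [-179.6, 0.5, 0.0]
force: [-0.5, -0.4, -0.5]
grip_width: 0.495
```

```bash
python3 -m jog '[[0,[0,0,0],0],[0,[0,0,0],0],[0,[0,0,-0.1],0],[0,[0,0,-0.2],0],[-0.5,[0,0,-0.35],0],[-0.5,[0,0,-0.5],0],[-0.5,[0,0,-0.6],0],[-0.5,[0,0,-0.6],0]]'|grep pos
python3 -m jog '[[-1,[-0.55,-0.55,0],-0.47],[-1,[-0.55,-0.55,0],-0.47],[-1,[-0.55,-0.55,0],-0.47],[-1,[-0.55,-0.55,0],-0.47],[-1,[-0.55,-0.55,0],-0.47],[-1,[-0.55,-0.55,0],-0.47],[-1,[-0.55,-0.55,0],-0.47],[-1,[-0.55,-0.55,0],-0.47]]' >/dev/null
python3 -m jog '[[-1,[0,0,0],-0.16],[-1,[0,0,0],-0.16],[-1,[0,0,0],-0.16],[-1,[0,0,0],-0.16],[-1,[0,0,0],-0.16]]'
python3 snapw.py w9 label_holder block
```

```text
position: [0.6385, 0.077, 0.2823]
clock: 13.55
position: [0.472, 0.2431, 0.2824]
tcp_rot: [179.8, -0.3, 86.8]
force: [-0.4, 0.4, 0.6]
grip_width: 0.999
[0.47202052 0.24310673 0.28246165] [179.79749325  -0.3349781   86.59400188]
label_holder 0.9 [165.1, 254.0] 4906
label_holder 0.83 [148.4, 325.7] 672
label_holder 0.71 [22.7, 282.4] 5080
block 0.9 [146.7, 343.1] 4184
```

```bash
python3 -m jog '[[-1,[0.1,0.25,0],0],[-1,[0.1,0.25,0],0],[-1,[0.1,0.25,0],0],[-1,[0.1,0.25,0],0],[-1,[0.1,0.25,0],0]]'|grep -E "pos|rot"
python3 snapw.py w10 label_holder; python3 - <<'E'
from h import *
import pickle
A,B=[pickle.load(open(f"w{i}.pkl","rb")) for i in(9,10)]
s=ctrl.snapshot("scene")
im=[]
for W in(A,B):
    r,c=proj(W,[.473,.277,.1]);r=int(r);c=int(c);r0=max(0,r-40);c0=c-60;print(r0,c0);im.append(cv2.resize(W["img"][r0:r0+90,c0:c0+120,::-1],(480,360),interpolation=2)[:, :400])
im=np.hstack(im);p=cv2.resize(s["img"][200:275,270:430,::-1],(512,240),interpolation=2);q=np.zeros((240,800,3),np.uint8);q[:,:512]=p
cv2.imwrite("pics/w9_10.png",np.vstack([im,q]))
E
```

```text
position: [0.5485, 0.2683, 0.2824]
tcp_rot: [179.9, -0.3, 86.4]
[0.54811365 0.26823839 0.28296188] [179.83239944  -0.32036512  86.4518707 ]
label_holder 0.84 [39.9, 218.7] 6413
label_holder 0.76 [174.5, 269.4] 528
label_holder 0.61 [183.9, 207.8] 4585
114 259
139 197
```

View pics/w9_10.png

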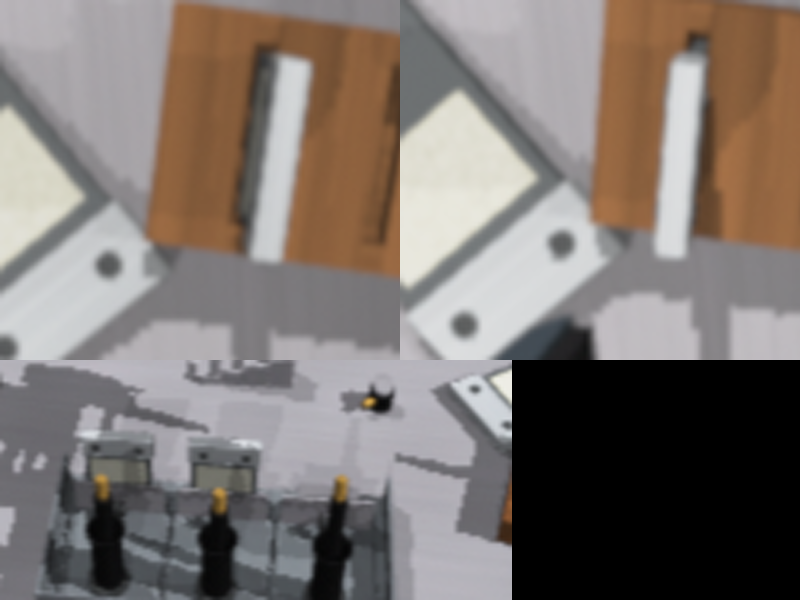

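The probe stands in the cup beside the other two. The bar's corners are (276,56), (311,62), (281,261), (248,258) on the left and (270,56), (308,60), (286,258), (254,255) on the right.

```bash
python3 - <<'E'
from h import *
import pickle
A,B=[pickle.load(open(f"w{i}.pkl","rb")) for i in(9,10)]
a=[(276,56),(311,62),(281,261),(248,258)];b=[(270,56),(308,60),(286,258),(254,255)]
p=np.array([tri([ray(A,114+v/4-.4,259+u/4-.4),ray(B,139+y/4-.4,197+x/4-.4)])[0] for (u,v),(x,y) in zip(a,b)]);print(p.round(4))
print("c",p.mean(0));
for i,j in((3,0),(2,1)):d=p[i]-p[j];print(np.linalg.norm(d),np.degrees(np.arctan2(d[1],d[0])))
for i,j in((0,1),(3,2)):print(np.linalg.norm(p[i]-p[j]))
st=ctrl.get_state();print(st["position"],st["tcp_rot"][2])
c=p.mean(0);y=np.radians(st["tcp_rot"][2]);d=c[:2]-st["position"][:2]
print("tool shift",(d@[np.cos(y),np.sin(y)])/.3,(d@[np.sin(y),-np.cos(y)])/.3)
E
```

```text
[[0.4834 0.307  0.0947]
 [0.4937 0.3045 0.0897]
 [0.482  0.2465 0.0992]
 [0.4721 0.2479 0.0984]]
c [0.48281568 0.2764799  0.09548442]
0.060283714826699156 -100.80523055521427
0.05993122735653618 -101.4590634869432
0.011728169352850162
0.009979515719275276
[0.547943   0.26822453 0.28361226] 86.48027768684578
tool shift 0.014138314462058899 -0.21837094280094635
```

```bash
python3 - <<'E'
from h import *
import pickle
A,B=[pickle.load(open(f"w{i}.pkl","rb")) for i in(9,10)]
fa=lambda u,v:(114+v/4-.4,259+u/4-.4);fb=lambda u,v:(139+v/4-.4,197+u/4-.4)
for n,a,b in(("near corner",(175,265),(232,243)),("bar/plate corner",(110,203),(170,182)),("hole",(108,265),(161,243))):
    print(n,*tri([ray(A,*fa(*a)),ray(B,*fb(*b))]))
a=[(276,56),(311,62),(281,261),(248,258)];b=[(270,56),(308,60),(286,258),(254,255)]
print([np.mean([atz(S,*f(*u),.1) for u in l],0).round(4) for S,f,l in((A,fa,a),(B,fb,b))])
E
```

```text
near corner [0.44355454 0.22856828 0.00694569] [np.float64(0.00030360391936481345), np.float64(0.0003036039193648001)]
bar/plate corner [ 0.41972898  0.25176297 -0.00423277] [np.float64(0.0003857937599434401), np.float64(0.0003857937599433472)]
hole [0.41936466 0.23235647 0.01666066] [np.float64(0.00013124034960971024), np.float64(0.00013124034960970333)]
[array([0.4827, 0.2766, 0.1   ]), array([0.4836, 0.2772, 0.1   ])]
```

The look-alike beside it lies flat at about 10 mm height, so it is no obstacle. I now grasp the bar.

```bash
python3 -m jog '[[-0.2,[0.016,-0.218,0.1],0.042],[-0.2,[0.016,-0.218,0.2],0.042],[-0.2,[0.016,-0.218,0.3],0.042],[-0.2,[0.016,-0.218,0.4],0.042],[-0.2,[0.016,-0.218,0.5],0.042],[-0.2,[0.016,-0.218,0.6],0.042],[-0.2,[0.016,-0.218,0.679],0.042],[-0.2,[0.016,-0.218,0.679],0.042]]'
python3 -m jog '[[-0.2,[0,0,0],0],[-0.2,[0,0,0],0]]'
python3 snapw.py w11 label_holder; python3 - <<'E'
import pickle,cv2
W=pickle.load(open("w11.pkl","rb"));cv2.imwrite("pics/w11.png",cv2.resize(W["img"][140:360,190:450,::-1],None,fx=3,fy=3)[:600,:780])
E
```

```text
clock: 14.93
position: [0.4801, 0.2763, 0.0759]
tcp_rot: [-179.8, -0.0, 78.9]
force: [-1.0, -0.4, 0.5]
grip_width: 0.597
clock: 15.1
position: [0.48, 0.2764, 0.0771]
tcp_rot: [-179.8, -0.1, 78.9]
force: [0.4, 0.3, -0.8]
grip_width: 0.6
[0.48070232 0.27672904 0.07763102] [-1.79896646e+02 -1.42217719e-01  7.89146634e+01]
label_holder 0.84 [27.0, 213.5] 10485
label_holder 0.61 [230.6, 325.8] 2000
label_holder 0.61 [221.5, 182.2] 5348
```

View pics/w11.png

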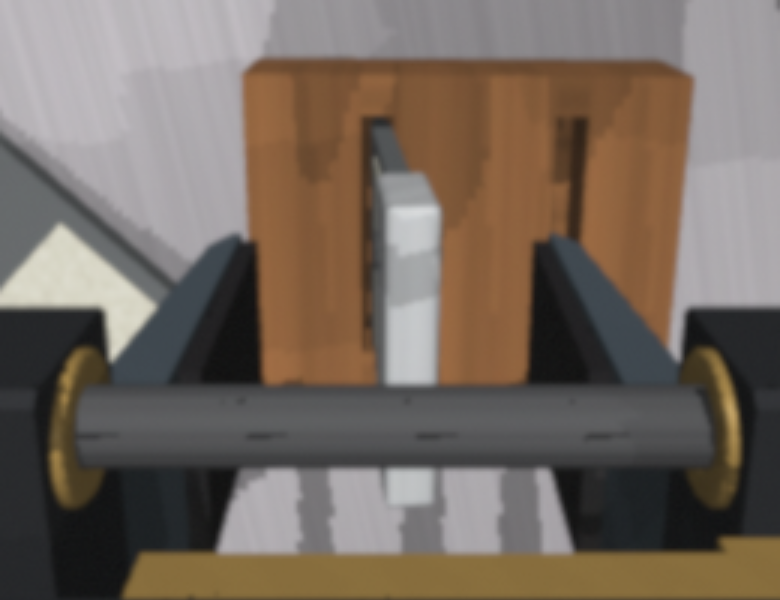

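The bar is between the jaws, at column 412 against a middle of about 395, leaning slightly in its loose slot. I raise 2 mm and close.

```bash
python3 -m jog '[[-0.2,[0,0,-0.01],0],[0.3,[0,0,-0.01],0],[1,[0,0,-0.01],0],[1,[0,0,-0.01],0],[1,[0,0,-0.01],0],[1,[0,0,-0.01],0],[1,[0,0,-0.01],0],[1,[0,0,-0.01],0]]' 40; python3 -m jog '[[1,[0,0,0],0],[1,[0,0,0],0],[1,[0,0,0],0],[1,[0,0,0],0]]'
```

```text
clock: 15.87
position: [0.481, 0.2769, 0.0808]
tcp_rot: [-179.9, -0.2, 78.9]
force: [-0.4, 0.2, -0.2]
grip_width: 0.118
clock: 16.2
position: [0.4794, 0.2771, 0.0806]
tcp_rot: [-179.7, -0.1, 78.9]
force: [-5.1, 1.9, 4.2]
grip_width: 0.11
```

```bash
python3 -m jog '[[1,[0,0,-0.05],0],[1,[0,0,-0.1],0],[1,[0,0,-0.15],0],[1,[0,0,-0.2],0],[1,[0,0,-0.25],0],[1,[0,0,-0.25],0]]' | egrep "pos|rot|force|wid"
python3 -m jog '[[1,[0,0,0],-0.084],[1,[0,0,0],-0.084],[1,[0,0,0],-0.084],[1,[0,0,0],-0.084]]'
python3 - <<'E'
from h import *
S=ctrl.snapshot("scene");st=ctrl.get_state();y=np.radians(st["tcp_rot"][2]);d=np.array([.5517,.0714])-st["position"][:2]
print(st["position"],st["tcp_rot"],"tool shift",(d@[np.cos(y),np.sin(y)])/.3,(d@[np.sin(y),-np.cos(y)])/.3)
E
```

```text
position: [0.482, 0.2776, 0.1584]
tcp_rot: [179.9, -0.4, 78.9]
force: [1.1, 0.7, -0.4]
grip_width: 0.112
clock: 17.03
position: [0.4818, 0.2772, 0.1575]
tcp_rot: [179.9, -0.3, 93.9]
force: [0.2, -1.8, -0.5]
grip_width: 0.107
[0.48184679 0.27730279 0.15756894] [179.87056964  -0.27991819  93.85270851] tool shift -0.7004367699001497 0.18620124985520212
```

```bash
python3 -m jog '[[1,[-0.7,0.186,0],0],[1,[-0.7,0.186,0],0],[1,[-0.7,0.186,0],0],[1,[-0.7,0.186,0],0],[1,[-0.7,0.186,0],0],[1,[-0.7,0.186,0],0],[1,[-0.7,0.186,0],0],[1,[-0.7,0.186,0],0]]' >/dev/null
python3 -m jog '[[1,[0,0,0],0],[1,[0,0,0],0]]'
python3 - <<'E'
from h import *
import pickle
st=ctrl.get_state();y=np.radians(st["tcp_rot"][2]);d=np.array([.5517,.0714])-st["position"][:2]
print("tool shift",(d@[np.cos(y),np.sin(y)])/.3,(d@[np.sin(y),-np.cos(y)])/.3)
W=ctrl.snapshot("wrist");S=ctrl.snapshot("scene");pickle.dump((W,S),open("w12.pkl","wb"))
for s,n in((W,"w"),(S,"s")):
    for q in("label_holder","lip","cup_rim"):
        for e in ctrl.trace(s,q)[:2]:print(n,q,round(e["p"],2),e["position"])
b=st["position"]+[0,0,.0095-.08];a=cv2.resize(W["img"][80:330,180:460,::-1],(450,400),interpolation=2);c=cv2.resize(S["img"][150:300,310:440,::-1],(347,400),interpolation=2)
cv2.imwrite("pics/w12b.png",np.hstack([a,c]))
E
```

```text
clock: 17.92
position: [0.5509, 0.073, 0.156]
tcp_rot: [180.0, -0.3, 93.8]
force: [-0.1, -0.4, -1.2]
grip_width: 0.105
tool shift -0.0053391488428522 0.0024268706825392645
w label_holder 0.93 [24.6, 161.1]
w label_holder 0.9 [230.9, 322.5]
w lip 0.57 [175.4, 315.4]
w cup_rim 0.8 [187.5, 367.9]
s label_holder 0.93 [211.1, 430.9]
s label_holder 0.91 [225.2, 376.7]
s lip 0.62 [259.5, 368.0]
s lip 0.57 [238.8, 371.0]
s cup_rim 0.59 [262.2, 373.5]
```

View pics/w12b.png

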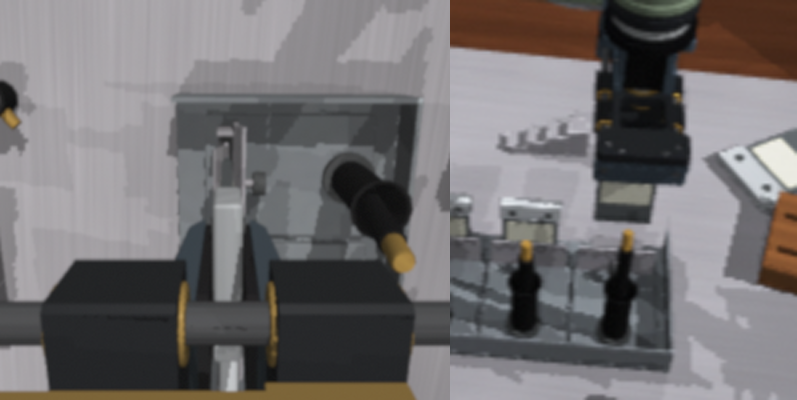

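The plate hangs over its slot, between the lip at about (215,150) and the panel at (242,150). The probe stands clear at right. I descend, watching the force.

```bash
python3 -m jog '[[1,[-0.005,0.002,0.04],0],[1,[-0.005,0.002,0.08],0],[1,[-0.005,0.002,0.11],0],[1,[-0.005,0.002,0.11],0],[1,[-0.005,0.002,0.11],0]]'; python3 -m jog '[[1,[0,0,0.02],0],[1,[0,0,0.04],0],[1,[0,0,0.05],0],[1,[0,0,0.05],0]]';python3 -m jog '[[1,[0,0,0.015],0],[1,[0,0,0.03],0],[1,[0,0,0.04],0],[1,[0,0,0.04],0]]'
```

```text
clock: 18.73
position: [0.5519, 0.0706, 0.1229]
tcp_rot: [180.0, -0.3, 93.7]
force: [1.3, 0.2, -0.4]
grip_width: 0.107
clock: 19.07
position: [0.552, 0.0706, 0.1073]
tcp_rot: [180.0, -0.3, 93.7]
force: [0.7, 0.8, -0.2]
grip_width: 0.112
clock: 19.4
position: [0.5522, 0.0707, 0.0947]
tcp_rot: [180.0, -0.3, 93.7]
force: [2.3, 0.5, -0.9]
grip_width: 0.105
```

```bash
for i in 1 2; do python3 -m jog '[[1,[0,0,0.01],0],[1,[0,0,0.015],0],[1,[0,0,0.015],0],[1,[0,0,0.015],0]]'|egrep "pos|rot|force|wid";done
```

```text
position: [0.5522, 0.0707, 0.0899]
tcp_rot: [180.0, -0.3, 93.7]
force: [0.8, -0.2, -2.6]
grip_width: 0.103
position: [0.5523, 0.0708, 0.0868]
tcp_rot: [179.9, -0.3, 93.7]
force: [-1.6, 1.2, 8.4]
grip_width: 0.107
```

```bash
python3 -m jog '[[1,[0,0,0.004],0],[1,[0,0,0.007],0],[1,[0,0,0.009],0],[1,[0,0,0.009],0],[1,[0,0,0.009],0],[1,[0,0,0.009],0]]' 40; python3 - <<'E'
from rig import ctrl
for i in range(3): ctrl.snapshot("top");s=ctrl.get_state();print(s["position"].round(4),s["force"].round(1),s["tcp_rot"].round(2))
E
```

```text
clock: 20.57
position: [0.5524, 0.0709, 0.0868]
tcp_rot: [179.8, -0.3, 93.7]
force: [-3.5, 0.6, 17.1]
grip_width: 0.103
[0.5524 0.0709 0.0868] [-4.2  0.1 16.4] [179.85  -0.33  93.71]
[0.5524 0.0709 0.0868] [-4.1  0.8 16.3] [179.85  -0.33  93.7 ]
[0.5524 0.0709 0.0868] [-4.4 -0.1 16.5] [179.85  -0.33  93.7 ]
```

```bash
python3 - <<'E'
from h import *
S=ctrl.snapshot("scene");T=ctrl.snapshot("top")
for q in("probe","label_holder"):
    for e in ctrl.trace(S,q)[:4]:print(q,round(e["p"],2),e["position"],e["region"].sum())
print("expected probe tail/mid",proj(S,[.6315,.077,.15]),proj(S,[.6315,.077,.12]),"plate",proj(S,[.552,.071,.06]))
# brass tail in scene + top
rs=[]
for s in(S,T):
    r,c=proj(s,[.6315,.077,.145]).astype(int);m=cv2.inRange(cv2.cvtColor(s["img"],cv2.COLOR_RGB2HSV),(10,110,70),(30,255,255));k=np.zeros_like(m);k[r-10:r+11,c-8:c+9]=1;ys,xs=np.nonzero(m*k);print(len(ys))
    if len(ys):rs.append(ray(s,ys.mean(),xs.mean()))
if len(rs)==2:print("tail",tri(rs))
elif rs: o,d=rs[0];print(o+d*(.144-o[2])/d[2])
print(ctrl.get_state()["force"]);
E
```

```text
probe 0.46 [244.4, 300.3] 101
probe 0.26 [265.4, 368.4] 962
label_holder 0.93 [210.9, 431.1] 872
label_holder 0.87 [232.3, 504.9] 1122
label_holder 0.44 [239.0, 374.1] 77
expected probe tail/mid [242.03545277 376.12045688] [249.5723514  374.91160116] plate [239.0944336  372.45011669]
15
0
[0.62366603 0.07681342 0.144     ]
[-4.14697744  0.19755023 16.24712479]
```

```bash
python3 -c "
from rig import ctrl
print(ctrl.close_job()); s=ctrl.get_state();print(s['clock'],s['force'],s['position'])"
```

```text
the job is handed in; nothing more can be done
None
the job is handed in; nothing more can be done
```

Both parts are done and the job is handed in. It reported no verdict, and the clock read about 21 s of the 64 s allowed.

**Probe:** I pulled it out along the tube, swung it upright against the empty cup's wall and lowered it until the floor pushed back (about 7 N). Then I let go, and a picture showed it standing in the cup. In the last check, from one view only, its tail was about 8 mm off the cup axis. That is a lean of about 0.07 rad, under the 0.2 rad limit.

**Label holder:** I took the small one out of the wooden block and pushed it down behind the lip until it stopped, and kept gripping and pressing.
- **Height:** it stopped with its lower edge at about 16.2 mm, where the ledge should be at 16 mm. It did not move when I doubled the push.
- **Position:** it is within about 1 mm of the slot centre I measured, and the tool is about 0.3° off in line.
- **Push:** the last readings were a steady 16 N down, of which up to 5 N may be drag from the lip, plus about 4 N sideways.

**Checks that fell short:**
- The top camera could not see the probe's tail at the end, so I could not confirm its lean from two views.
- The network scored the seated holder low (0.44), though at the expected place.
- I could not read the lip's opening directly.
- I had no pictures left to view after seating the holder, so that part rests on force and position.

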